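Unclamp the drilled chassis and pack the toy-truck set

ROBOT

A 6-joint arm with a two-finger parallel gripper is mounted at the origin on the work surface. World frame = base frame: x ahead of the robot, y to its left, z up, the work surface at z = 0. Lengths are in m, angles in degrees, forces in N, time in s.
With the tool pointing down it reaches from about 0.35 to 0.875 m from the base axis. Payload 4.2 kg.
Tool frame: the origin (TCP) lies at the very end of the fingers, on their centre line; the grasp point (between the pads) lies 19 mm behind it; z points along the fingers, y is the line along which they close (so a half turn about z gives the same grasp; the last joint's range is limited). The gripper opens to 85 mm and grips with 20 to 120 N. Pads are 22 mm wide; open, the fingers measure 114 mm over their backs; the gripper's body (76 mm by 85 mm) begins 54 mm behind the grasp point. The pads swing forward as they close: fully open they stand 13 mm farther back than shut.
Start: joints at [-56.345, 22.042, 0.453, 0, -68.411, -14.817], TCP at [0.202, -0.591, 0.202] pointing down, gripper open.
Joint ranges: [-179.83, 179.83], [-69.29, 118.12], [-61.27, 80.66], [-181.25, 117.63], [-171.15, -9.14], [-177.46, 177.46]. Speed limits (degrees/s): [159.86, 159.86, 180, 180, 180, 180].

INTERFACE

Orientations are given as a 3x3 rotation matrix whose columns are the frame's x, y, z axes.
In Python, from station import r, eyes, ticket gives the robot as it stands (r), with the cameras (eyes) and the job (ticket).
- The arm moves only by the shell command python3 inch.py 'ROWS'. ROWS is a JSON list of rows, 1 to 20 of them, each of 7 numbers: a rotation vector rx, ry, rz in degrees, then dx, dy, dz in m, then the finger opening in m; each row shifts and turns the commanded pose from where the row before left it, along the tool's axes as they then stand; what a row does not reach is not made up. A row lasts 1/12 s, in which the tool goes at most 0.0417 m and 7.16 degrees, less where a joint would pass 70% of its speed; a pose out of reach is approached as far as the arm can. The fingers move at their own pace and stop on an object; the grip force is fixed at half the most. Time passes only in rows, so rows that do not move let the fingers close. It prints the time, the measured TCP pose, the force, the opening and the grip force at its end.
- r.get_obs(): the state, without advancing time (a new reading comes with each control period).
- eyes.capture(name): name is "scene" or "side" or "wrist"; returns (picture, depth): 480x640x3 uint8, red, green, blue; 480x640 float32, m along the optical axis (not along the pixel's ray), 0 where there is no reading.
- eyes.get_calibration(name): a dict with "fov_y" (degrees; the focal length in pixels is half the picture's height over the tangent of half this angle, whatever the lens; pixels are square), "cx", "cy" (the principal point, pixels), "distortion" ([k1, k2, p1, p2, k3] as OpenCV has them; the pictures are not rectified), "camera_from_world" (4x4, takes a point from world to camera coordinates). Camera axes: x right, y up, looking along -z (the intrinsics and any distortion apply to the point x, -y, -z); pixel columns grow to the right and rows downward; lengths in m; the calibration is good to about 2 mm. A picture is of the moment at which its call begins: read the wrist's pose just before it. get_calibration takes no time and is no camera call; for the wrist camera it gives the pose at the moment of the call.
- ticket.finish_job(): hands the job in; it is judged then, once.
The state is a dict: "time": time; "joint_pos": joint angles; "qd": joint speeds; "tau": joint torques, N m; "tool_pos": TCP position; "ee_rot": TCP orientation; "wrist_force": force on the tool from outside, world axes, zero at the start; "wrist_torque": the same for the moment, N m; "gripper_width": finger opening in m; "gripper_force": force on a finger pad.
Only numpy, scipy, OpenCV 4.12 (cv2) and the standard library are available. Lean on these libraries where they do the work, as an engineer would, in place of code of your own. Each camera call takes 0.05 s, during which the arm holds its last target. There are 200 camera calls.

TASK

Pack one toy-truck set into the kit caddy: flip the toggle clamp's handle right back to release the drilled chassis before moving it, then lay the chassis in the long pocket, the stepped cab in the single short pocket and one bored wheel in each of the twin square pockets, all flat on the pocket floors and the same way up as they are now. The solid disc and the block without a step do not belong to the set: leave them where they are, and leave the clamp open.

Things in the scene. Friction and masses are not known exactly. Their poses are not given: they have to be found in the camera images.
- chassis: Pale wooden bar, 96 (x) x 44 (y) x 32 mm high, two 15 mm holes down through it. Starts in the steel jig, on a plate 12 mm thick, clamped down at its -x end. Jig stops up to 8 mm high beside its long sides and +x end (about 3 mm play): it lifts straight up, gripped across y above them. Origin: centre of underside; z up.
- clamp_grip (a point): Point on the axis of the clamp handle's red grip (20 mm thick), 25 mm below its top, 85 mm from the hinge. z: along the handle, upright when clamped; x: then towards the chassis (its +x). Hinge: along y, 60 mm above the table, 75 mm from chassis centre on its -x side. Opens by swinging 1.75 rad to -x and down; takes about 2 N, goes over centre near 0.7 rad, falls open beyond 1.2 rad and stays.
- cab: Truck cab: pale wooden block 56 (x) mm long with a step like a bonnet: the -x 32 mm are 44 (y) wide and 48 mm high, the +x 24 mm (the bonnet) only 28 wide, centred, and 20 mm high. Starts on the table. Origin: centre of the 56 x 44 underside; z up.
- wheel_a: Truck wheel: pale wooden disc, 50 mm diameter, 30 mm thick, lying flat on the table, with an 18 mm hole through its middle. The two wheels are alike. Origin: centre of the underside; z up.
- wheel_b: The other truck wheel, just like wheel_a: 50 mm diameter, 30 mm thick, lying flat on the table, 18 mm hole through its middle. Origin: centre of the underside; z up.
- disc: Solid pale wooden disc without a hole, 50 mm diameter, 30 mm thick, lying flat on the table: looks like the wheels, not part of the set. Origin: centre of the underside; z up.
- block: Plain pale wooden block without a step, 56 (x) x 44 (y) x 48 mm high, on the table: looks like the cab, not part of the set. Origin: centre of the underside; z up.
- chassis_insert: Dark wooden insert 164 (x) x 84 (y) x 16 mm, one of three lying side by side in any order in the low plywood caddy, its top 22 mm above the table, level with the caddy's rim. Pocket floors are 10 mm above the table. Origin: centre of the insert's underside (6 mm above the table); x along its length. One long pocket, 120 (x) x 68 (y) mm, in its middle.
- cab_insert: Dark wooden insert 164 (x) x 84 (y) x 16 mm, one of three lying side by side in any order in the low plywood caddy, its top 22 mm above the table, level with the caddy's rim. Pocket floors are 10 mm above the table. Origin: centre of the insert's underside (6 mm above the table); x along its length. One short pocket, 80 (x) x 68 (y) mm, in its middle.
- wheel_insert: Dark wooden insert 164 (x) x 84 (y) x 16 mm, one of three lying side by side in any order in the low plywood caddy, its top 22 mm above the table, level with the caddy's rim. Pocket floors are 10 mm above the table. Origin: centre of the insert's underside (6 mm above the table); x along its length. Two pockets, 71 (x) x 68 (y) mm, centred at x = +38.5 and -38.5 mm.

How it is judged (in metres and radians):
On the way:
1. the clamp's handle is flipped right back (more than 1.2 rad from upright) (angle between clamp_grip's own z axis and vertical above 1.2 rad), for 0.2 s.
At the end, for the whole second after the job is handed in: Chassis in the long pocket, cab in the single short one, a wheel in each twin pocket: within 13.5 mm of its middle, flat within 0.12 rad, same way up, underside within 4 mm of the floor, at rest. Handle over 1.2 rad from upright. Solid disc and plain block within 20 mm of the start (x of chassis in the frame of chassis_insert between -0.0135 and 0.0135 m and y of chassis in the frame of chassis_insert between -0.0135 and 0.0135 m and z of chassis in the frame of chassis_insert below 0.008 m and angle between the z axis of chassis and the z axis of chassis_insert, either way round below 0.12 rad and linear speed of each of chassis, cab below 0.03 m/s and x of cab in the frame of cab_insert between -0.0135 and 0.0135 m and y of cab in the frame of cab_insert between -0.0135 and 0.0135 m and z of cab in the frame of cab_insert below 0.008 m and angle between the z axis of cab and the z axis of cab_insert, either way round below 0.12 rad and (((x of wheel_a in the frame of wheel_insert between 0.025 and 0.052 m and y of wheel_a in the frame of wheel_insert between -0.0135 and 0.0135 m and z of wheel_a in the frame of wheel_insert below 0.008 m and angle between the z axis of wheel_a and the z axis of wheel_insert, either way round below 0.12 rad and linear speed of wheel_a below 0.03 m/s) and (x of wheel_b in the frame of wheel_insert between -0.052 and -0.025 m and y of wheel_b in the frame of wheel_insert between -0.0135 and 0.0135 m and z of wheel_b in the frame of wheel_insert below 0.008 m and angle between the z axis of wheel_b and the z axis of wheel_insert, either way round below 0.12 rad and linear speed of wheel_b below 0.03 m/s)) or ((x of wheel_b in the frame of wheel_insert between 0.025 and 0.052 m and y of wheel_b in the frame of wheel_insert between -0.0135 and 0.0135 m and z of wheel_b in the frame of wheel_insert below 0.008 m and angle between the z axis of wheel_b and the z axis of wheel_insert, either way round below 0.12 rad and linear speed of wheel_b below 0.03 m/s) and (x of wheel_a in the frame of wheel_insert between -0.052 and -0.025 m and y of wheel_a in the frame of wheel_insert between -0.0135 and 0.0135 m and z of wheel_a in the frame of wheel_insert below 0.008 m and angle between the z axis of wheel_a and the z axis of wheel_insert, either way round below 0.12 rad and linear speed of wheel_a below 0.03 m/s))) and angle between clamp_grip's own z axis and vertical above 1.2 rad and distance of each of disc, block from where it was at the start of the episode below 0.02 m); the robot touches nothing.
It fails at once if the solid disc is moved by more than 20 mm (distance of disc from where it was at the start of the episode above 0.02 m).
It fails at once if the block without a step is moved by more than 20 mm (distance of block from where it was at the start of the episode above 0.02 m).
It fails at once if the chassis is moved by more than 12 mm before the clamp has been opened (distance of chassis from where it was at the start of the episode above 0.012 m and angle between clamp_grip's own z axis and vertical below 0.9 rad).
It also fails if it takes over 120 s, if anything falls off the work surface, if the arm or the gripper's body presses on something with over 40 N, if the wrist force passes 120 N, or if a joint passes its speed limit or range.

## Working session

There is one attempt and no reset: what is moved stays moved. The work goes in short steps, Python scripts to look and compute and a shell command to move; the robot and the scene stay as the last step left them, time stands still between calls to the robot, and variables do not carry over. Pictures are saved under pics/ and viewed, at most 14 in all, crops included, and the job is handed in when it is done.

```bash
ls; mkdir -p pics; cat > h.py <<'E'
import numpy as np,cv2
from station import r, eyes, ticket
def cam(n):
    c=eyes.get_calibration(n);f=240/np.tan(np.radians(c['fov_y']/2))
    K=np.array([[f,0,c['cx']],[0,f,c['cy']],[0,0,1]]);return K,np.array(c['distortion'],float),np.array(c['camera_from_world'])
def px2plane(n,uv,z,c=None):
    K,d,T=c or cam(n);uv=np.asarray(uv,float).reshape(-1,1,2)
    p=cv2.undistortPoints(uv,K,d).reshape(-1,2)
    ray=np.c_[p[:,0],-p[:,1],-np.ones(len(p))]@T[:3,:3]
    o=-T[:3,:3].T@T[:3,3]
    return o+ray*((z-o[2])/ray[:,2])[:,None]
def cloud(n,dep,c=None):
    K,d,T=c or cam(n);v,u=np.mgrid[0:480,0:640]
    p=cv2.undistortPoints(np.c_[u.ravel(),v.ravel()].astype(float).reshape(-1,1,2),K,d).reshape(-1,2)
    P=np.c_[p[:,0],-p[:,1],-np.ones(len(p))]*dep.reshape(-1,1)
    return ((P-T[:3,3])@T[:3,:3]).reshape(480,640,3)
E
python3 - <<'E'
from h import *
for n in("scene","side","wrist"):
    c=cam(n);im,d=eyes.capture(n);cv2.imwrite(f"pics/{n}0.png",im[:,:,::-1]);np.savez(f"{n}0.npz",im=im,d=d,K=c[0],dist=c[1],T=c[2])
    print(n,c[0][0,0],c[1],(-c[2][:3,:3].T@c[2][:3,3]).round(3),(d>0).mean())
o=r.get_obs();print(o['tool_pos'],o['ee_rot'],o['time'])
E
```

```text
inch.py
pics
station.py
scene 471.21518897421095 [-0.04226941  0.          0.          0.          0.        ] [ 0.839 -0.592  0.813] 0.9959830729166667
side 464.1980458537288 [0.00150306 0.         0.         0.         0.        ] [ 0.383 -0.676  0.518] 0.9961458333333333
wrist 423.3094626828236 [-0.08315348  0.          0.          0.          0.        ] [ 0.124 -0.618  0.373] 0.996220703125
[ 0.20165518 -0.59102877  0.20074441] [[-9.46477462e-01 -3.22769125e-01 -7.10858122e-04]
 [-3.22769872e-01  9.46476096e-01  1.61531160e-03]
 [ 1.51437509e-04  1.75829961e-03 -9.99998443e-01]] 0.15
```

View pics/scene0.png

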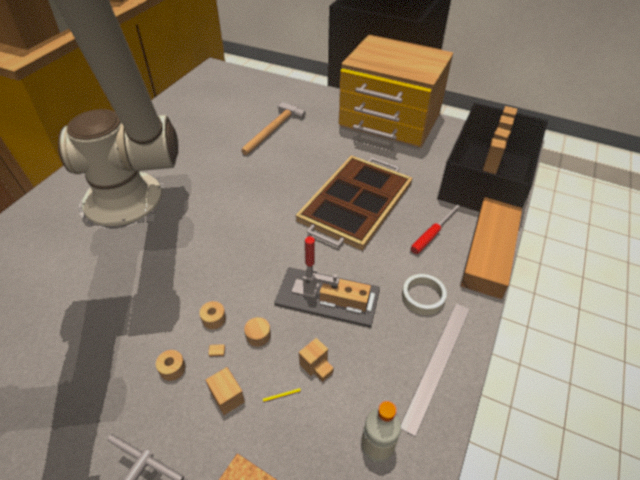

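View pics/side0.png

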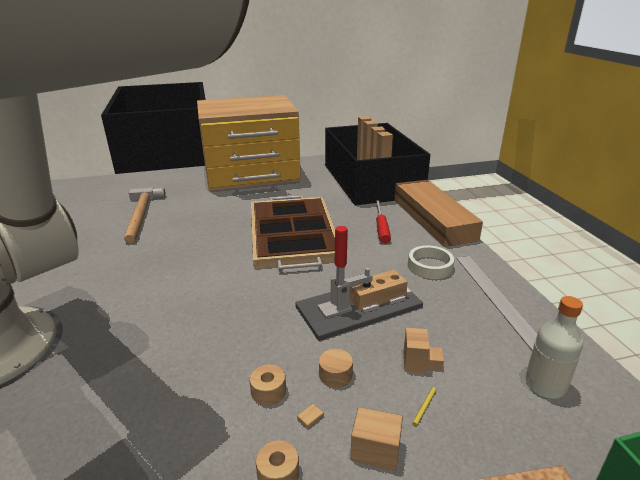

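The scene view shows the wheels at (212,313) and (170,364), the solid disc at (257,330), the cab at (315,357) with its bonnet at (323,370), and the plain block at (225,388). The chassis is at (345,293), the red grip at (310,250) and the caddy around (355,200). The side view confirms the caddy order, near to far: long pocket, twin pockets, single short pocket.

```bash
cat > m.py <<'E'
from h import *
def load(n):
    z=np.load(f"{n}0.npz");c=(z['K'],z['dist'],z['T']);return z['im'],cloud(n,z['d'],c),c
def top(P,seed,lo,hi,rad,c=None):
    lab=((P[...,2]>lo)&(P[...,2]<hi)).astype(np.uint8)
    n,L=cv2.connectedComponents(lab,connectivity=4);u,v=seed
    w=L[v-6:v+7,u-6:u+7];w=w[w>0]
    if len(w)==0: return None
    q=P[L==np.bincount(w).argmax()]
    ctr=np.median(q,0);q=q[np.linalg.norm(q[:,:2]-ctr[:2],axis=1)<rad]
    rc=cv2.minAreaRect((q[:,:2]*1000).astype(np.float32))
    return len(q),np.round(q[:,2].mean(),4),np.round(rc[0],1),np.round(rc[1],1),round(rc[2],1)
E
python3 - <<'E'
from m import *
S={'scene':dict(wa=(205,313,.03),wb=(163,364,.03),disc=(257,327,.03),cab=(314,350,.048),bon=(324,368,.02),block=(224,382,.048),chassis=(345,289,.044)),
'side':dict(wa=(258,376,.03),wb=(267,455,.03),disc=(336,360,.03),cab=(416,338,.048),bon=(436,352,.02),block=(378,422,.048),chassis=(385,284,.044))}
for n in S:
    im,P,c=load(n)
    print(n,'table z',[P[v,u,2].round(4) for u,v in([(300,440),(150,420)] if n=='scene' else [(330,430),(450,300)])])
    for k,(u,v,h) in S[n].items(): print(k,top(P,(u,v),h-.007,h+.007,.08))
    im_=im.astype(int);red=(im_[...,0]>120)&(im_[...,1]<50)&(im_[...,2]<60)&(P[...,2]>.06)&(P[...,2]<.2)
    q=P[red];q=q[np.linalg.norm(q-np.median(q,0),axis=1)<.06];print('red',len(q),q.mean(0).round(4),q.min(0).round(4),q.max(0).round(4))
E
```

```text
scene table z [np.float64(0.0004), np.float64(0.0)]
wa (395, np.float64(0.0289), array([ 422., -205.]), array([47.1, 49.9]), 68.1)
wb (520, np.float64(0.0295), array([ 414.2, -331.9]), array([49.2, 49.9]), 16.2)
disc (479, np.float64(0.029), array([ 523.2, -199.1]), array([48.5, 48.5]), 71.8)
cab (427, np.float64(0.0467), array([ 647., -204.]), array([45.2, 33.3]), 69.3)
bon (293, np.float64(0.0197), array([ 661. , -218.2]), array([60.7, 39.7]), 33.3)
block (804, np.float64(0.0477), array([ 537.4, -332.2]), array([43.3, 56.8]), 60.6)
chassis (747, np.float64(0.0429), array([643.1, -47.3]), array([95.9, 46.9]), 10.6)
red 38 [ 0.5714 -0.0632  0.1685] [ 0.5646 -0.0702  0.1647] [ 0.5794 -0.0553  0.1718]
side table z [np.float64(-0.0004), np.float64(0.0012)]
wa (801, np.float64(0.0294), array([ 422.2, -203.2]), array([50. , 48.7]), 71.3)
wb (1294, np.float64(0.0298), array([ 414.3, -330.6]), array([49.4, 48.4]), 31.7)
disc (769, np.float64(0.0297), array([ 523.2, -197.5]), array([49.8, 48.3]), 75.6)
cab (534, np.float64(0.0476), array([ 646.8, -202.4]), array([47. , 32.2]), 68.7)
bon (411, np.float64(0.0197), array([ 657.5, -207.8]), array([44.4, 56.1]), 68.7)
block (1611, np.float64(0.0478), array([ 536.7, -330.5]), array([45.7, 56. ]), 61.3)
chassis (815, np.float64(0.0434), array([643. , -45.9]), array([97.4, 47.3]), 10.8)
red 15 [ 0.5693 -0.0647  0.1694] [ 0.5621 -0.0679  0.1679] [ 0.5765 -0.0579  0.1714]
```

```bash
python3 - <<'E'
from m import *
im,P,c=load('scene')
# caddy: rectify top plane z=.022 to topdown
import itertools
hsv=cv2.cvtColor(im,cv2.COLOR_RGB2HSV)
corn=np.array([[355,158],[411,183],[360,243],[298,214]])
print(px2plane('scene',corn,.022,c).round(4))
t=cv2.resize(im[140:260,280:430],None,fx=5,fy=5,interpolation=cv2.INTER_CUBIC);cv2.imwrite('pics/caddy.png',t[:,:,::-1])
E
```

```text
[[0.4873 0.386  0.022 ]
 [0.6573 0.3518 0.022 ]
 [0.6173 0.1007 0.022 ]
 [0.4473 0.1236 0.022 ]]
```

View pics/caddy.png

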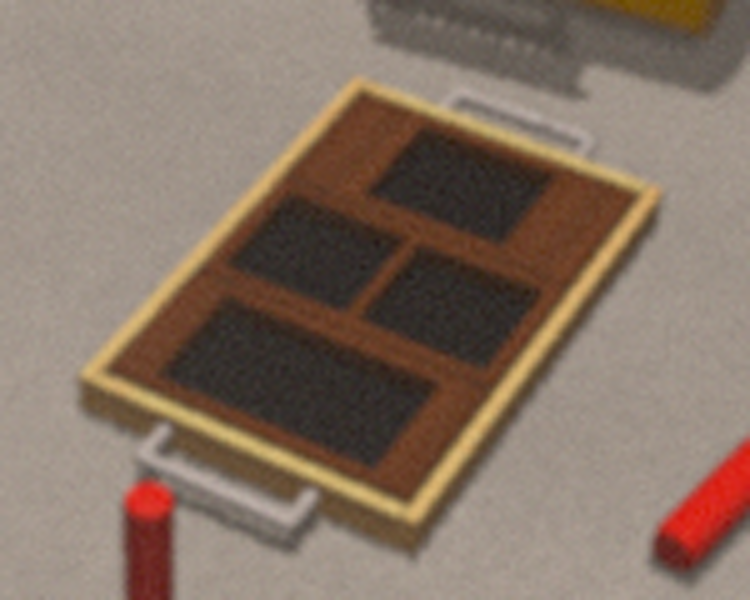

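The crop shows the caddy: single short pocket centred at about (460,185), twin pockets at (320,250) and (455,305), long pocket at (300,380). Next I'll measure the pockets from dark masks in both views, and the handle.

```bash
python3 - <<'E'
from m import *
for n in('scene','side'):
    im,P,c=load(n);V=im.max(2).astype(int)
    box=(P[...,0]>.42)&(P[...,0]<.69)&(P[...,1]>.09)&(P[...,1]<.41)&(P[...,2]<.035)
    dark=(box&(V<62)).astype(np.uint8)
    dark=cv2.morphologyEx(dark,cv2.MORPH_OPEN,np.ones((3,3),np.uint8))
    cs,_=cv2.findContours(dark,cv2.RETR_EXTERNAL,cv2.CHAIN_APPROX_NONE)
    for k in cs:
        if cv2.contourArea(k)<80: continue
        q=px2plane(n,k.reshape(-1,2),.013,c)[:,:2]*1000
        rc=cv2.minAreaRect(q.astype(np.float32));print(n,np.round(rc[0],1),np.round(rc[1],1),round(rc[2],1))
    w=px2plane(n,[[0,0]],.022,c)
    R=px2plane(n,np.c_[np.tile(np.arange(640),480),np.repeat(np.arange(480),640)],.022,c).reshape(480,640,3)
    m=(box&(P[...,2]>.016)&(P[...,2]<.028)).astype(np.uint8);m=cv2.morphologyEx(m,cv2.MORPH_OPEN,np.ones((3,3)))
    cs,_=cv2.findContours(m,cv2.RETR_EXTERNAL,2);k=max(cs,key=cv2.contourArea)
    rc=cv2.minAreaRect((px2plane(n,k.reshape(-1,2),.022,c)[:,:2]*1000).astype(np.float32));print('rim',n,np.round(rc[0],1),np.round(rc[1],1),rc[2])
E
python3 - <<'E'
from m import *
# target quantities at start: tool yaw etc.
o=r.get_obs();R=np.array(o['ee_rot']);print(np.degrees(np.arctan2(R[1,0],R[0,0])),np.degrees(np.arctan2(R[1,1],R[0,1])))
E
python3 - <<'E'
from m import *
for n in('scene','side'):
    im,P,c=load(n);V=im.max(2).astype(int)
    box=(P[...,0]>.42)&(P[...,0]<.69)&(P[...,1]>.09)&(P[...,1]<.41)&(P[...,2]<.035)
    dark=cv2.morphologyEx((box&(V<62)).astype(np.uint8),cv2.MORPH_OPEN,np.ones((3,3),np.uint8))
    cs,_=cv2.findContours(dark,cv2.RETR_EXTERNAL,cv2.CHAIN_APPROX_NONE)
    for k in cs:
        if cv2.contourArea(k)<80: continue
        q=px2plane(n,k.reshape(-1,2),.022,c)[:,:2]*1000
        rc=cv2.minAreaRect(q.astype(np.float32));print(n,np.round(rc[0],1),np.round(rc[1],1),round(rc[2],1))
    # handle: points .09-.14
    for lo,hi in((.1,.12),(.12,.14),(.14,.16)):
        m=(P[...,2]>lo)&(P[...,2]<hi)&(np.hypot(P[...,0]-.571,P[...,1]+.063)<.035);q=P[m];print(lo,len(q),np.median(q,0).round(4),q.min(0).round(4),q.max(0).round(4))
E
```

```text
scene [538.6 161.9] [ 61.4 114.4] 84.8
scene [586.1 242.9] [61.6 65.8] 83.4
scene [509.3 250.8] [60.5 64.6] 84.4
scene [556.4 332.5] [60.1 74.1] 84.5
0.1 57 [ 0.5743 -0.0685  0.1111] [ 0.5642 -0.0717  0.1014] [ 0.5798 -0.0588  0.1196]
0.12 71 [ 0.5749 -0.068   0.1309] [ 0.5638 -0.0722  0.1201] [ 0.5799 -0.0585  0.1397]
0.14 65 [ 0.5745 -0.0682  0.15  ] [ 0.5645 -0.0719  0.1402] [ 0.5797 -0.059   0.1599]
side [538.2 164.5] [ 65.6 119. ] 84.1
side [508.5 253.7] [65.7 70.3] 84.5
side [585. 246.] [65.2 69.3] 84.2
side [555.8 335.4] [65.  78.3] 83.6
0.1 112 [ 0.567  -0.0669  0.1115] [ 0.5597 -0.0709  0.1004] [ 0.579  -0.0595  0.12  ]
0.12 125 [ 0.5668 -0.067   0.1301] [ 0.5598 -0.0708  0.1202] [ 0.578  -0.0595  0.1399]
0.14 135 [ 0.5666 -0.0669  0.1502] [ 0.5598 -0.0713  0.1401] [ 0.5792 -0.0592  0.1599]
```

```bash
cat > go.py <<'E'
import sys,numpy as np
from scipy.spatial.transform import Rotation as Ro
from station import r, eyes, ticket
# usage: go.py yaw_of_tool_y x y z [x y z ...]
a=[float(t) for t in sys.argv[1:]];o=r.get_obs();R=np.array(o['ee_rot']);p=np.array(o['tool_pos'])
y=np.radians(a[0]);Y=np.array([np.cos(y),np.sin(y),0]);Z=np.array([0,0,-1.]);Rt=np.c_[np.cross(Y,Z),Y,Z]
print('t',o['time'],'rot',Ro.from_matrix(R.T@Rt).as_rotvec(degrees=True).round(2))
for q in np.array(a[1:]).reshape(-1,3):
    d=Rt.T@(q-p);print('d',d.round(4),'rows',int(np.ceil(np.linalg.norm(d)/.0417)));p=q
E
python3 go.py 100.7 .614 -.054 .2 .614 -.054 .125
```

```text
t 0.15 rot [ 0.1  -0.02  8.13]
d [-0.5049  0.4511  0.0007] rows 17
d [0.    0.    0.075] rows 2
```

```bash
python3 inch.py '[[0,0,4.07,0,0,0,0],[0,0,4.06,0,0,0,0],[0,0,0,-0.028,0.025,0,0],[0,0,0,-0.028,0.025,0,0],[0,0,0,-0.028,0.025,0,0],[0,0,0,-0.028,0.025,0,0],[0,0,0,-0.028,0.025,0,0],[0,0,0,-0.028,0.025,0,0],[0,0,0,-0.028,0.025,0,0],[0,0,0,-0.028,0.025,0,0],[0,0,0,-0.028,0.025,0,0],[0,0,0,-0.028,0.025,0,0],[0,0,0,-0.028,0.025,0,0],[0,0,0,-0.028,0.025,0,0],[0,0,0,-0.028,0.025,0,0],[0,0,0,-0.028,0.025,0,0],[0,0,0,-0.028,0.025,0,0],[0,0,0,-0.028,0.025,0,0],[0,0,0,-0.028,0.025,0,0],[0,0,0,0,0,0,0]]'; python3 go.py 100.7 .614 -.054 .2
```

```text
time: 1.82
tool_pos: [0.5939, -0.0809, 0.2006]
ee_rot: [[-0.982, -0.191, 0.001], [-0.191, 0.982, 0.0], [-0.001, 0.0, -1.0]]
wrist_force: [-0.3, 0.1, 1.3]
gripper_width: 0.0002
gripper_force: 0.0
t 1.8167 rot [0.01 0.06 0.31]
d [-0.0247  0.0227  0.0006] rows 1
```

```bash
python3 inch.py '[[0,0,0.3,-0.0247,0.0227,0,0],[0,0,0,0,0,0.033,0],[0,0,0,0,0,0.032,0],[0,0,0,0.012,0,0,0],[0,0,0,0.012,0,0,0],[0,0,0,0.012,0,0,0],[0,0,0,0.012,0,0.002,0],[0,0,0,0.013,0,0.002,0],[0,0,0,0,0,0,0]]'
```

```text
time: 2.57
tool_pos: [0.5481, -0.07, 0.1321]
ee_rot: [[-0.984, -0.18, -0.002], [-0.18, 0.984, 0.0], [0.002, 0.001, -1.0]]
wrist_force: [-0.6, -0.3, -0.6]
gripper_width: 0.0002
gripper_force: 0.0
```

```bash
python3 inch.py '[[0,0,0,0.007,0,0.006,0],[0,0,0,0.007,0,0.006,0],[0,0,0,0.006,0,0.006,0],[0,0,0,0.005,0,0.006,0],[0,0,0,0.006,0,0.008,0],[0,0,0,0.006,0,0.008,0],[0,0,0,0.006,0,0.008,0],[0,0,0,0,0,0,0],[0,0,0,0,0,-0.03,0],[0,0,0,0,0,-0.04,0],[0,0,0,0,0,-0.03,0.085]]'; python3 - <<'E'
from h import *
im,d=eyes.capture('side');cv2.imwrite('pics/side1.png',im[:,:,::-1])
E
```

```text
time: 3.48
tool_pos: [0.5088, -0.0776, 0.1866]
ee_rot: [[-0.983, -0.181, 0.001], [-0.181, 0.983, -0.001], [-0.001, -0.001, -1.0]]
wrist_force: [0.4, -0.3, 1.1]
gripper_width: 0.0109
gripper_force: 0.0
```

View pics/side1.png

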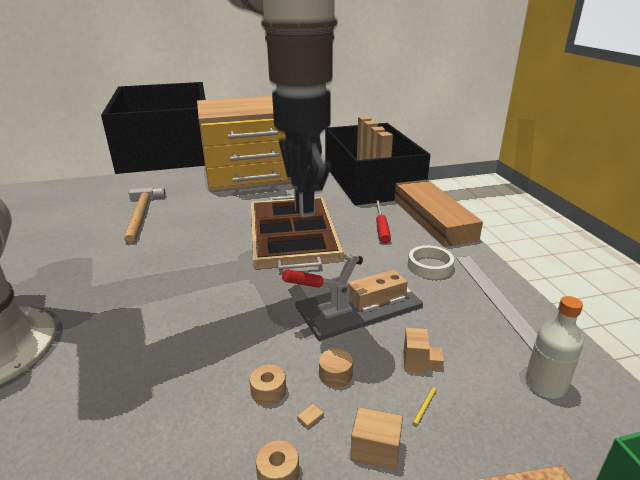

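```bash
python3 go.py 100.7 .643 -.0466 .15 .643 -.0466 .029
```

```text
t 3.5333 rot [-0.22  0.77 -0.18]
d [-0.1336  0.0065  0.0433] rows 4
d [0.    0.    0.121] rows 3
```

The handle is now lying open, with the red grip at (302,277), and the clamp arm is raised at (355,263) beside the chassis's -x end. The chassis is still in its jig.

```bash
python3 - <<'E'
from h import *
im,d=eyes.capture('side');P=cloud('side',d)
X=np.array([.9826,.1857]);rel=P[...,:2]-np.array([.643,-.0466])
s=rel@X;t=rel@np.array([-X[1],X[0]])
for lo,hi in((.05,.07),(.07,.09),(.09,.11),(.11,.13),(.13,.15)):
    m=(P[...,2]>lo)&(P[...,2]<hi)&(abs(t)<.04)&(s>-.2)&(s<.06)
    if m.sum()>3: print(lo,m.sum(),s[m].min().round(3),s[m].max().round(3),t[m].min().round(3),t[m].max().round(3))
m=(P[...,2]>.037)&(P[...,2]<.05)&(abs(t)<.03)&(abs(s)<.06);print('ch',s[m].min(),s[m].max(),t[m].min(),t[m].max())
E
python3 go.py 100.7 .653 -.0447 .15 .653 -.0447 .023
```

```text
0.05 213 -0.098 -0.063 -0.016 0.016
0.07 323 -0.148 -0.055 -0.01 0.008
0.09 467 -0.176 -0.034 -0.01 0.009
0.11 156 -0.173 -0.043 -0.009 0.01
ch -0.04891148496602667 0.04909103132048655 -0.023473120372659615 0.02477848490713918
t 3.5833 rot [-0.13  0.7  -0.23]
d [-0.1444  0.006   0.0404] rows 4
d [0.    0.    0.127] rows 4
```

```bash
python3 go.py 100.7 .6627 -.0429 .15 | tail -1; python3 inch.py '[[-0.1,0.7,-0.2,0,0,-0.01,0.085],[0,0,0,-0.031,0.0012,0,0.085],[0,0,0,-0.031,0.0012,0,0.085],[0,0,0,-0.031,0.0012,0.01,0.085],[0,0,0,-0.031,0.0012,0.02,0.085],[0,0,0,-0.03,0.0012,0.02,0.085],[0,0,0,0,0,0,0.085]]';python3 go.py 100.7 .6627 -.0429 .09  .6627 -.0429 .023
```

```text
d [-0.1542  0.0059  0.0404] rows 4
time: 4.17
tool_pos: [0.6589, -0.0419, 0.1336]
ee_rot: [[-0.983, -0.184, -0.023], [-0.184, 0.983, -0.001], [0.023, 0.003, -1.0]]
wrist_force: [-0.8, -0.2, -2.5]
gripper_width: 0.0853
gripper_force: 0.0
t 4.1667 rot [ 0.19 -1.32 -0.09]
d [-0.0036 -0.0017  0.0436] rows 2
d [0.    0.    0.067] rows 2
```

```bash
python3 inch.py '[[0.1,-0.7,0,-0.0036,-0.0017,0,0.085],[0,0,0,0,0,0,0.085],[0,0,0,0,0,0,0.085]]';python3 go.py 100.7 .6627 -.0429 .09  .6627 -.0429 .023
```

```text
time: 4.42
tool_pos: [0.6616, -0.0445, 0.1441]
ee_rot: [[-0.983, -0.184, 0.002], [-0.184, 0.983, 0.0], [-0.002, -0.0, -1.0]]
wrist_force: [0.0, 0.3, 0.7]
gripper_width: 0.0848
gripper_force: 0.0
t 4.4167 rot [-0.02  0.11 -0.1 ]
d [-0.0014  0.0013  0.0541] rows 2
d [0.    0.    0.067] rows 2
```

```bash
python3 inch.py '[[0,0,0,-0.001,0.001,0.03,0.085],[0,0,0,0,0,0.03,0.085],[0,0,0,0,0,0.03,0.085],[0,0,0,0,0,0.02,0.085],[0,0,0,0,0,0.011,0.085],[0,0,0,0,0,0,0.085],[0,0,0,0,0,0,0.085],[0,0,0,0,0,0,0.03],[0,0,0,0,0,0,0.03],[0,0,0,0,0,0,0.03],[0,0,0,0,0,0,0.03],[0,0,0,0,0,0,0.03],[0,0,0,0,0,0,0.03]]'
```

```text
time: 5.5
tool_pos: [0.6627, -0.0429, 0.022]
ee_rot: [[-0.983, -0.184, 0.0], [-0.184, 0.983, 0.0], [-0.0, 0.0, -1.0]]
wrist_force: [-0.2, -0.4, 0.1]
gripper_width: 0.03
gripper_force: 0.0
```

```bash
python3 - <<'E'
from h import *
im,d=eyes.capture('side');im2,d2=eyes.capture('scene')
a=cv2.resize(im[200:360,270:470],(750,600));b=im2[200:360,250:450]
cv2.imwrite('pics/g1.png',np.hstack([cv2.resize(im[200:360,270:470],(400,320)),cv2.resize(b,(400,320))])[:,:,::-1])
o=r.get_obs();print(o['gripper_width'],o['gripper_force'])
E
```

```text
0.029842095774884943 0.0
```

View pics/g1.png

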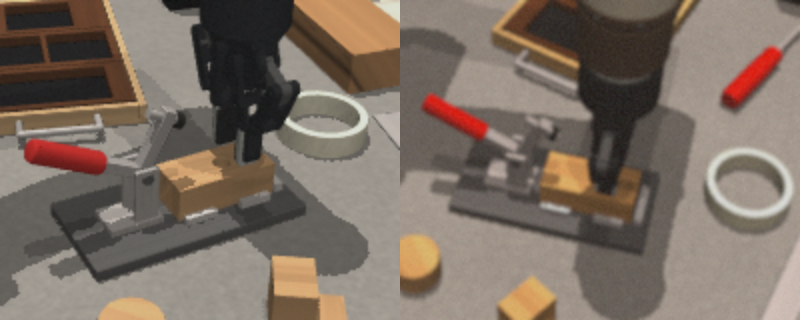

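The side crop shows the near fingertip at (248,160), over the chassis's top face and not beside it, so the tips are higher than I assumed. I'll measure their height.

```bash
python3 - <<'E'
from h import *
X=np.array([.9826,.1857])
for n in('side','scene'):
    im,d=eyes.capture(n);P=cloud(n,d)
    rel=P[...,:2]-np.array([.643,-.0466]);s=rel@X;t=rel@np.array([-X[1],X[0]])
    m=(im.max(2)<60)&(s>-.01)&(s<.05)&(abs(t)<.06)&(P[...,2]>.03)&(P[...,2]<.12)
    q=np.c_[s[m],t[m],P[m][:,2]];
    for lo in np.arange(.03,.09,.006):
        k=q[(q[:,2]>=lo)&(q[:,2]<lo+.006)]
        if len(k)>2: print(n,lo.round(3),len(k),k.min(0).round(3),k.max(0).round(3))
E
```

```text
side 0.048 4 [0.012 0.015 0.053] [0.018 0.017 0.054]
side 0.054 32 [ 0.007 -0.018  0.055] [0.028 0.018 0.06 ]
side 0.06 53 [ 0.008 -0.03   0.06 ] [0.029 0.018 0.066]
side 0.066 53 [ 0.008 -0.03   0.066] [0.03  0.017 0.072]
side 0.072 53 [ 0.008 -0.029  0.072] [0.027 0.017 0.078]
side 0.078 59 [ 0.007 -0.031  0.078] [0.027 0.018 0.084]
side 0.084 50 [ 0.007 -0.028  0.084] [0.027 0.018 0.09 ]
scene 0.054 3 [0.027 0.013 0.055] [0.029 0.015 0.058]
scene 0.06 7 [ 0.013 -0.03   0.064] [ 0.023 -0.027  0.066]
scene 0.066 11 [ 0.013 -0.031  0.066] [ 0.025 -0.028  0.072]
scene 0.072 8 [ 0.013 -0.03   0.072] [ 0.025 -0.029  0.075]
```

```bash
python3 - <<'E'
from h import *
o=r.get_obs();print(o['time'],o['tool_pos'],o['joint_pos'],o['gripper_width'],o['wrist_force'])
c=cam('wrist');print((-c[2][:3,:3].T@c[2][:3,3]).round(4))
im,d=eyes.capture('wrist');P=cloud('wrist',d,c);cv2.imwrite('pics/w1.png',im[:,:,::-1])
print(np.median(P[...,2][d>0]), np.percentile(P[...,2][d>0],[1,10,25,75,90]))
E
```

```text
5.7 [ 0.66260988 -0.04294138  0.02163386] [ 1.02166565e+01  3.50061348e+01 -5.55239092e+00 -2.72266811e-03
 -4.94467497e+01 -8.96062640e+01] 0.02987452150772076 [-0.60322175 -0.65298892 -0.30758368]
[ 0.5817 -0.0586  0.194 ]
0.0008982908769383292 [-1.20332778e-03 -4.27752631e-04  6.62705461e-05  4.37972026e-02
  1.12900829e-01]
```

View pics/w1.png

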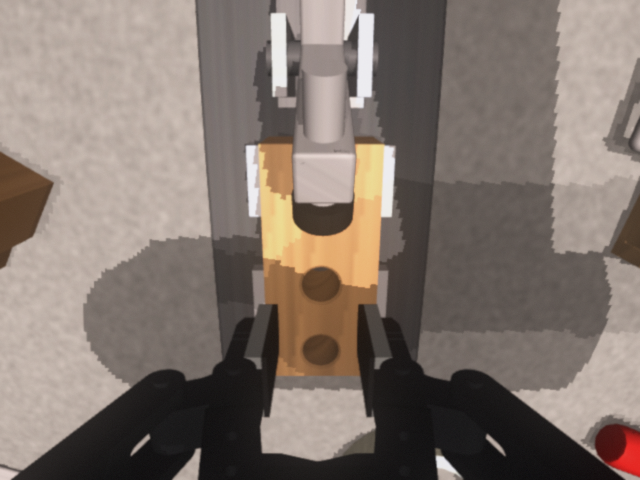

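The wrist view shows the chassis's top face between about x=262 and 380, with the holes at (321,284) and (321,350). The pad ends at (265,310) and (370,310) overlap its edges. I'll check the pad tip height from the wrist depth.

```bash
python3 - <<'E'
from h import *
im,d=eyes.capture('wrist');P=cloud('wrist',d)
for u in(255,262,268,274,285,300,360,366,372,378): print(u,[(v,P[v,u,2].round(3)) for v in(285,300,306,312,320,335,360)])
im,d=eyes.capture('side');P=cloud('side',d)
u=int(270+248/2);print([(v,P[v,u].round(3).tolist(),im[v,u].tolist()) for v in range(262,294,3)])
E
```

```text
255 [(285, np.float64(0.019)), (300, np.float64(0.02)), (306, np.float64(0.02)), (312, np.float64(0.018)), (320, np.float64(0.068)), (335, np.float64(0.077)), (360, np.float64(0.089))]
262 [(285, np.float64(0.02)), (300, np.float64(0.019)), (306, np.float64(0.059)), (312, np.float64(0.062)), (320, np.float64(0.068)), (335, np.float64(0.078)), (360, np.float64(0.089))]
268 [(285, np.float64(0.045)), (300, np.float64(0.044)), (306, np.float64(0.057)), (312, np.float64(0.194)), (320, np.float64(0.067)), (335, np.float64(0.077)), (360, np.float64(0.085))]
274 [(285, np.float64(0.043)), (300, np.float64(0.045)), (306, np.float64(0.057)), (312, np.float64(0.061)), (320, np.float64(0.065)), (335, np.float64(0.066)), (360, np.float64(0.069))]
285 [(285, np.float64(0.043)), (300, np.float64(0.044)), (306, np.float64(0.044)), (312, np.float64(0.045)), (320, np.float64(0.045)), (335, np.float64(0.045)), (360, np.float64(0.044))]
300 [(285, np.float64(0.043)), (300, np.float64(0.044)), (306, np.float64(0.044)), (312, np.float64(0.044)), (320, np.float64(0.044)), (335, np.float64(0.044)), (360, n
[... 558 characters left out ...]
, np.float64(0.089))]
378 [(285, np.float64(0.019)), (300, np.float64(0.018)), (306, np.float64(0.02)), (312, np.float64(0.062)), (320, np.float64(0.067)), (335, np.float64(0.077)), (360, np.float64(0.088))]
[(262, [0.66, -0.071, 0.098], [32, 32, 34]), (265, [0.66, -0.072, 0.093], [27, 26, 28]), (268, [0.66, -0.073, 0.088], [27, 30, 28]), (271, [0.661, -0.073, 0.082], [26, 28, 29]), (274, [0.662, -0.072, 0.075], [34, 32, 35]), (277, [0.662, -0.071, 0.068], [32, 32, 33]), (280, [0.663, -0.07, 0.061], [28, 27, 26]), (283, [0.67, -0.056, 0.044], [113, 88, 64]), (286, [0.667, -0.065, 0.044], [110, 87, 62]), (289, [0.668, -0.062, 0.035], [105, 82, 59]), (292, [0.668, -0.064, 0.03], [98, 76, 54])]
```

Both cameras put the fingertips at z ≈ 0.055 while the reported TCP is at 0.022, so the tips sit about 33 mm above the reported point. I'll open the gripper, go 28 mm lower and close.

```bash
python3 inch.py '[[0,0,0,0,0,0,0.085],[0,0,0,0,0,0,0.085],[0,0,0,0,0,0,0.085],[0,0,0,0,0,0,0.085],[0,0,0,0,0,0,0.085],[0,0,0,0,0,0.014,0.085],[0,0,0,0,0,0.014,0.085],[0,0,0,0,0,0,0.085]]'; python3 inch.py '[[0,0,0,0,0,0,0.03],[0,0,0,0,0,0,0.03],[0,0,0,0,0,0,0.03],[0,0,0,0,0,0,0.03],[0,0,0,0,0,0,0.03],[0,0,0,0,0,0,0.03]]'
```

```text
time: 6.52
tool_pos: [0.6603, -0.0431, -0.0091]
ee_rot: [[-0.983, -0.183, -0.005], [-0.183, 0.983, -0.0], [0.005, 0.001, -1.0]]
wrist_force: [-0.4, -0.6, -0.4]
gripper_width: 0.0851
gripper_force: 0.0
time: 7.02
tool_pos: [0.6637, -0.0428, -0.0049]
ee_rot: [[-0.983, -0.184, 0.003], [-0.184, 0.983, 0.0], [-0.003, -0.0, -1.0]]
wrist_force: [-0.1, 0.1, 4.5]
gripper_width: 0.043
gripper_force: 63.4
```

```bash
python3 inch.py '[[0,0,0,0,0,-0.01,0.03],[0,0,0,0,0,-0.02,0.03],[0,0,0,0,0,-0.03,0.03],[0,0,0,0,0,-0.04,0.03],[0,0,0,0,0,-0.03,0.03],[0,0,0,0,0,0,0.03],[0,0,0,0,0,0,0.03]]'; python3 go.py 84.3 .5593 .1611 .125  .5593 .1611 -.005;python3 - <<'E'
from h import *
im,d=eyes.capture('side');cv2.imwrite('pics/l1.png',im[100:400,150:550,::-1])
E
```

```text
time: 7.6
tool_pos: [0.6635, -0.0428, 0.1264]
ee_rot: [[-0.983, -0.184, 0.005], [-0.184, 0.983, 0.001], [-0.005, 0.0, -1.0]]
wrist_force: [-0.1, 0.7, -2.1]
gripper_width: 0.0425
gripper_force: 63.2
t 7.6 rot [ 0.05  0.26 16.3 ]
d [0.1239 0.1925 0.0014] rows 6
d [0.   0.   0.13] rows 4
```

View pics/l1.png

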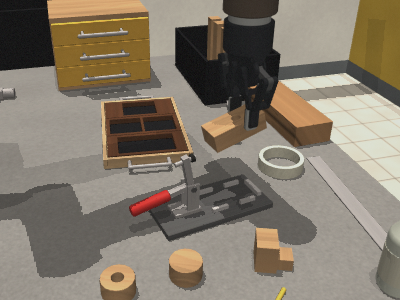

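The chassis is held at about (235,125), clear of the empty jig, and looks level. On to the long pocket.

```bash
python3 inch.py '[[0,0,5.4,0,0,0,0.03],[0,0,5.4,0,0,0,0.03],[0,0,5.5,0,0,0,0.03],[0,0,0,0.0155,0.024,0,0.03],[0,0,0,0.0155,0.024,0,0.03],[0,0,0,0.0155,0.024,0,0.03],[0,0,0,0.0155,0.024,0,0.03],[0,0,0,0.0155,0.024,0,0.03],[0,0,0,0.0155,0.024,0,0.03],[0,0,0,0.0155,0.024,0,0.03],[0,0,0,0.0155,0.0245,0,0.03],[0,0,0,0,0,0,0.03],[0,0,0,0,0,0,0.03],[0,0,0,0,0,0,0.03]]'; python3 go.py 84.3 .5593 .1611 -.004
```

```text
time: 8.82
tool_pos: [0.5575, 0.1603, 0.1224]
ee_rot: [[-0.995, 0.099, -0.003], [0.099, 0.995, -0.001], [0.002, -0.002, -1.0]]
wrist_force: [-0.5, 0.1, -0.9]
gripper_width: 0.0426
gripper_force: 63.1
t 8.8167 rot [-0.1  -0.14  0.02]
d [-0.0017  0.0009  0.1264] rows 4
```

```bash
python3 inch.py '[[0,0,0,-0.0017,0.001,0.03,0.03],[0,0,0,0,0,0.03,0.03],[0,0,0,0,0,0.03,0.03],[0,0,0,0,0,0.02,0.03],[0,0,0,0,0,0.01,0.03],[0,0,0,0,0,0.004,0.03],[0,0,0,0,0,0.001,0.03],[0,0,0,0,0,0,0.03],[0,0,0,0,0,0,0.03]]'
```

```text
time: 9.57
tool_pos: [0.5627, 0.1601, 0.0006]
ee_rot: [[-0.995, 0.099, 0.003], [0.099, 0.995, -0.001], [-0.003, -0.0, -1.0]]
wrist_force: [2.9, -2.9, 6.1]
gripper_width: 0.0428
gripper_force: 65.3
```

```bash
python3 - <<'E'
from h import *
im,d=eyes.capture('scene');P=cloud('scene',d);im2,d2=eyes.capture('side')
m=(P[...,0]>.47)&(P[...,0]<.62)&(P[...,1]>.12)&(P[...,1]<.21)&(P[...,2]>.03)&(P[...,2]<.05)&(im[...,0]>100)
q=P[m];print(m.sum());A=np.c_[q[:,:2],np.ones(len(q))];c=np.linalg.lstsq(A,q[:,2],rcond=None)[0];print(c, q.mean(0));print(cv2.minAreaRect((q[:,:2]*1000).astype(np.float32)))
a=cv2.resize(im[140:280,260:440],(400,311));b=cv2.resize(im2[170:310,220:400],(400,311));cv2.imwrite('pics/p1.png',np.hstack([a,b])[:,:,::-1])
E
```

```text
205
[ 0.08073666  0.01202245 -0.00079594] [0.53389298 0.15738886 0.04420099]
((541.97119140625, 158.83184814453125), (47.042991638183594, 96.67875671386719), 86.06614685058594)
```

View pics/p1.png

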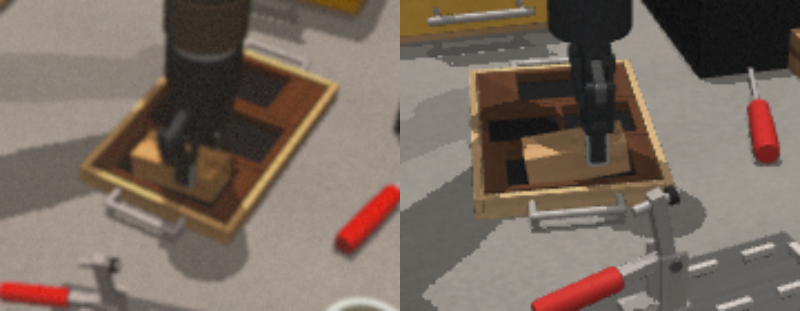

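The chassis is in the long pocket, its -x end drooping by about 4.6°, centred near (542,159) mm. I'll release it and let it settle.

```bash
python3 inch.py '[[0,0,0,0,0,0,0.06],[0,0,0,0,0,0,0.06],[0,0,0,0,0,0,0.06],[0,0,0,0,0,0,0.06],[0,0,0,0,0,-0.02,0.06],[0,0,0,0,0,-0.03,0.06],[0,0,0,0,0,-0.04,0.085],[0,0,0,0,0,-0.04,0.085],[0,0,0,0,0,0,0.085],[0,0,0,0,0,0,0.085]]'
python3 go.py 69 .647 -.203 .13
```

```text
time: 10.5
tool_pos: [0.5616, 0.1627, 0.1317]
ee_rot: [[-0.995, 0.099, 0.006], [0.099, 0.995, 0.003], [-0.005, 0.004, -1.0]]
wrist_force: [-1.0, 0.1, -0.6]
gripper_width: 0.0851
gripper_force: 0.0
t 10.5 rot [ 0.27  0.27 15.32]
d [-0.2108 -0.3108  0.0017] rows 10
```

```bash
python3 inch.py '[[0,0,5.1,0,0,0,0.085],[0,0,5.1,0,0,0,0.085],[0,0,5.1,0,0,0,0.085],[0,0,0,-0.021,-0.031,0,0.085],[0,0,0,-0.021,-0.031,0,0.085],[0,0,0,-0.021,-0.031,0,0.085],[0,0,0,-0.021,-0.031,0,0.085],[0,0,0,-0.021,-0.031,0,0.085],[0,0,0,-0.021,-0.031,0,0.085],[0,0,0,-0.021,-0.031,0,0.085],[0,0,0,-0.021,-0.031,0,0.085],[0,0,0,-0.021,-0.031,0,0.085],[0,0,0,-0.021,-0.031,0,0.085],[0,0,0,0,0,0,0.085],[0,0,0,0,0,0,0.085],[0,0,0,0,0,0,0.085]]'
python3 go.py 69 .6497 -.2043 -.012
python3 - <<'E'
from h import *
from m import top
for n,sd in(('scene',(340,215)),('side',(296,240))):
    im,d=eyes.capture(n);P=cloud(n,d)
    m=(P[...,0]>.46)&(P[...,0]<.63)&(P[...,1]>.10)&(P[...,1]<.215)&(P[...,2]>.033)&(P[...,2]<.055)
    q=P[m];A=np.c_[q[:,:2],np.ones(len(q))];c=np.linalg.lstsq(A,q[:,2],rcond=None)[0];print(n,c[:2],q.mean(0),cv2.minAreaRect((q[:,:2]*1000).astype(np.float32)))
E
```

```text
time: 11.83
tool_pos: [0.6441, -0.2028, 0.1268]
ee_rot: [[-0.933, 0.359, -0.003], [0.359, 0.933, 0.001], [0.003, -0.0, -1.0]]
wrist_force: [-0.7, -0.3, -1.0]
gripper_width: 0.085
gripper_force: 0.0
t 11.8333 rot [-0.02 -0.19 -0.04]
d [-0.0058  0.0006  0.1388] rows 4
scene [-0.02061097  0.02924201] [0.57429675 0.15631899 0.03998463] ((570.6859130859375, 158.28245544433594), (47.863624572753906, 46.87571334838867), 82.90017700195312)
side [0.00030187 0.08263222] [0.5443813  0.15598118 0.04071504] ((545.4663696289062, 161.23257446289062), (50.27485656738281, 96.40780639648438), 83.80001068115234)
```

```bash
python3 inch.py '[[0,0,0,-0.0058,0.0006,0.03,0.085],[0,0,0,0,0,0.03,0.085],[0,0,0,0,0,0.03,0.085],[0,0,0,0,0,0.025,0.085],[0,0,0,0,0,0.015,0.085],[0,0,0,0,0,0.009,0.085],[0,0,0,0,0,0,0.085],[0,0,0,0,0,0,0.085],[0,0,0,0,0,0,0.03],[0,0,0,0,0,0,0.03],[0,0,0,0,0,0,0.03],[0,0,0,0,0,0,0.03],[0,0,0,0,0,0,0.03],[0,0,0,0,0,0,0.03]]'
```

```text
time: 13.1
tool_pos: [0.6519, -0.2046, -0.0087]
ee_rot: [[-0.934, 0.358, 0.003], [0.358, 0.934, -0.001], [-0.003, 0.0, -1.0]]
wrist_force: [-0.8, 0.9, 5.8]
gripper_width: 0.0428
gripper_force: 63.2
```

```bash
python3 inch.py '[[0,0,0,0,0,-0.02,0.03],[0,0,0,0,0,-0.04,0.03],[0,0,0,0,0,-0.04,0.03],[0,0,0,0,0,-0.04,0.03],[0,0,0,0,0,0,0.03],[0,0,0,0,0,0,0.03]]'; python3 go.py 84.3 .5493 .3347 .13 
```

```text
time: 13.6
tool_pos: [0.6522, -0.2047, 0.133]
ee_rot: [[-0.934, 0.358, 0.006], [0.358, 0.934, -0.0], [-0.006, 0.002, -1.0]]
wrist_force: [-0.6, 0.0, -1.6]
gripper_width: 0.043
gripper_force: 62.5
t 13.6 rot [  0.07   0.36 -15.31]
d [0.156  0.5265 0.003 ] rows 14
```

```bash
python3 inch.py '[[0,0,-5.1,0,0,-0.02,0.03],[0,0,-5.1,0,0,0,0.03],[0,0,-5.1,0,0,0,0.03],[0,0,0,0.0104,0.0351,0,0.03],[0,0,0,0.0104,0.0351,0,0.03],[0,0,0,0.0104,0.0351,0,0.03],[0,0,0,0.0104,0.0351,0,0.03],[0,0,0,0.0104,0.0351,0,0.03],[0,0,0,0.0104,0.0351,0,0.03],[0,0,0,0.0104,0.0351,0,0.03],[0,0,0,0.0104,0.0351,0,0.03],[0,0,0,0.0104,0.0351,0,0.03],[0,0,0,0.0104,0.0351,0,0.03],[0,0,0,0.0104,0.0351,0,0.03],[0,0,0,0.0104,0.0351,0,0.03],[0,0,0,0.0104,0.0351,0,0.03],[0,0,0,0.0104,0.0351,0,0.03],[0,0,0,0.0104,0.0351,0,0.03],[0,0,0,0,0,0,0.03],[0,0,0,0,0,0,0.03]]'; python3 go.py 84.3 .5493 .3347 .003 
```

```text
time: 15.27
tool_pos: [0.546, 0.336, 0.147]
ee_rot: [[-0.995, 0.096, -0.004], [0.096, 0.995, -0.003], [0.003, -0.003, -1.0]]
wrist_force: [-0.1, -0.8, -0.4]
gripper_width: 0.0433
gripper_force: 62.4
t 15.2667 rot [-0.17 -0.19  0.17]
d [-0.0034 -0.001   0.144 ] rows 4
```

```bash
python3 inch.py '[[0,0,0,-0.0034,-0.001,0.03,0.03],[0,0,0,0,0,0.035,0.03],[0,0,0,0,0,0.03,0.03],[0,0,0,0,0,0.025,0.03],[0,0,0,0,0,0.015,0.03],[0,0,0,0,0,0.008,0.03],[0,0,0,0,0,0,0.03],[0,0,0,0,0,0,0.03]]'
```

```text
time: 15.93
tool_pos: [0.5513, 0.3328, 0.0066]
ee_rot: [[-0.995, 0.1, -0.0], [0.1, 0.995, -0.001], [0.0, -0.001, -1.0]]
wrist_force: [0.0, 1.0, -1.1]
gripper_width: 0.0433
gripper_force: 62.4
```

```bash
python3 inch.py '[[0,0,0,0,0,0.004,0.03],[0,0,0,0,0,0,0.03],[0,0,0,0,0,0,0.06],[0,0,0,0,0,0,0.06],[0,0,0,0,0,0,0.06],[0,0,0,0,0,0,0.06],[0,0,0,0,0,-0.02,0.06],[0,0,0,0,0,-0.03,0.06],[0,0,0,0,0,-0.04,0.085],[0,0,0,0,0,-0.04,0.085],[0,0,0,0,0,0,0.085]]'
python3 go.py 90 .4221 -.2041 .13
python3 - <<'E'
from m import *
im,P,c=load('side');print(top(P,(311,413),.005,.02,.05))
im,P,c=load('scene');print(top(P,(217,349),.005,.02,.05))
E
```

```text
time: 16.85
tool_pos: [0.5558, 0.3368, 0.1431]
ee_rot: [[-0.995, 0.097, 0.015], [0.097, 0.995, 0.01], [-0.014, 0.012, -1.0]]
wrist_force: [0.7, 0.5, 1.6]
gripper_width: 0.0849
gripper_force: 0.0
t 16.85 rot [ 0.63  0.83 -5.57]
d [ 0.1337 -0.5409  0.0131] rows 14
(356, np.float64(0.0097), array([ 468.9, -262.8]), array([31. , 22.9]), 30.5)
(167, np.float64(0.01), array([ 469. , -263.1]), array([31.6, 25.1]), 14.2)
```

```bash
python3 go.py 84.3 .4221 -.2041 .13; python3 inch.py '[[0,0,0,0.0056,-0.037,0,0.085],[0,0,0,0.0056,-0.037,0,0.085],[0,0,0,0.0056,-0.037,0,0.085],[0,0,0,0.0056,-0.037,0,0.085],[0,0,0,0.0056,-0.037,0,0.085],[0,0,0,0.0056,-0.037,0,0.085],[0,0,0,0.0056,-0.037,0,0.085],[0,0,0,0.0056,-0.037,0,0.085],[0,0,0,0.0056,-0.037,0,0.085],[0,0,0,0.0056,-0.037,0,0.085],[0,0,0,0.0056,-0.037,0,0.085],[0,0,0,0.0056,-0.037,0,0.085],[0,0,0,0.0056,-0.037,0,0.085],[0,0,0,0.0056,-0.037,0,0.085],[0,0,0,0,0,0,0.085],[0,0,0,0,0,0,0.085],[0,0,0,0,0,0,0.085]]';python3 go.py 84.3 .4221 -.2041 .06 .4221 -.2041 -.02
python3 - <<'E'
from h import *
for n in('scene','side'):
    im,d=eyes.capture(n);P=cloud(n,d)
    m=(P[...,0]>.46)&(P[...,0]<.63)&(P[...,1]>.10)&(P[...,1]<.225)&(P[...,2]>.034)&(P[...,2]<.055)
    q=P[m];print(n,q[:,2].mean(),cv2.minAreaRect((q[:,:2]*1000).astype(np.float32)))
    m=(P[...,0]>.47)&(P[...,0]<.64)&(P[...,1]>.27)&(P[...,1]<.39)&(P[...,2]>.05)&(P[...,2]<.066)
    q=P[m];print(n,q[:,2].mean(),cv2.minAreaRect((q[:,:2]*1000).astype(np.float32)))
E
```

```text
t 16.85 rot [0.67 0.8  0.13]
d [ 0.0793 -0.5515  0.0131] rows 14
time: 18.27
tool_pos: [0.4217, -0.1742, 0.1328]
ee_rot: [[-0.995, 0.1, 0.001], [0.1, 0.995, 0.0], [-0.001, 0.0, -1.0]]
wrist_force: [0.6, 0.1, -0.4]
gripper_width: 0.0851
gripper_force: 0.0
t 18.2667 rot [ 0.01  0.04 -0.03]
d [-0.0034 -0.0297  0.0728] rows 2
d [0.   0.   0.08] rows 2
scene 0.040492725773904704 ((545.3667602539062, 160.3105010986328), (49.55336380004883, 98.33590698242188), 86.0339584350586)
scene 0.05617098758412724 ((546.3814086914062, 331.03900146484375), (47.20614242553711, 33.484134674072266), 84.72047424316406)
side 0.041152471007336655 ((545.222900390625, 161.59066772460938), (49.42565155029297, 95.69666290283203), 84.65149688720703)
side 0.056971241406705016 ((547.5690307617188, 331.16925048828125), (52.026519775390625, 28.662660598754883), 78.99922943115234)
```

```bash
python3 inch.py '[[0,0,0,-0.0017,-0.015,0,0.085],[0,0,0,-0.0017,-0.0147,0,0.085],[0,0,0,0,0,0.035,0.085],[0,0,0,0,0,0.04,0.085],[0,0,0,0,0,0.035,0.085],[0,0,0,0,0,0.025,0.085],[0,0,0,0,0,0.012,0.085],[0,0,0,0,0,0.006,0.085],[0,0,0,0,0,0,0.085],[0,0,0,0,0,0,0.085],[0,0,0,0,0,0,0.03],[0,0,0,0,0,0,0.03],[0,0,0,0,0,0,0.03],[0,0,0,0,0,0,0.03],[0,0,0,0,0,0,0.03]]'
```

```text
time: 19.62
tool_pos: [0.423, -0.2041, -0.0189]
ee_rot: [[-0.995, 0.099, 0.003], [0.099, 0.995, -0.0], [-0.003, -0.0, -1.0]]
wrist_force: [-1.2, 1.9, 6.0]
gripper_width: 0.0468
gripper_force: 62.2
```

```bash
python3 inch.py '[[0,0,0,0,0,-0.02,0.03],[0,0,0,0,0,-0.04,0.03],[0,0,0,0,0,-0.04,0.03],[0,0,0,0,0,-0.04,0.03],[0,0,0,0,0,0,0.03],[0,0,0,0,0,0,0.03],[0,0,0,0,0,0,0.03]]'; python3 - <<'E'
from h import *
a,_=eyes.capture('side');b,_=eyes.capture('wrist')
cv2.imwrite('pics/wh1.png',np.hstack([a[180:480,100:500],b[180:480,120:520]])[:,:,::-1])
E
python3 go.py 84.3 .5089 .2523 .13 .5855 .2445 .13
```

```text
time: 20.2
tool_pos: [0.4215, -0.2038, 0.1198]
ee_rot: [[-0.995, 0.1, 0.001], [0.1, 0.995, 0.001], [-0.0, 0.001, -1.0]]
wrist_force: [-0.3, -0.0, -0.6]
gripper_width: 0.0473
gripper_force: 61.8
t 20.3 rot [ 0.02 -0.16 -0.01]
d [-0.0423  0.4626 -0.0115] rows 12
d [-0.077  -0.0002  0.    ] rows 2
```

View pics/wh1.png

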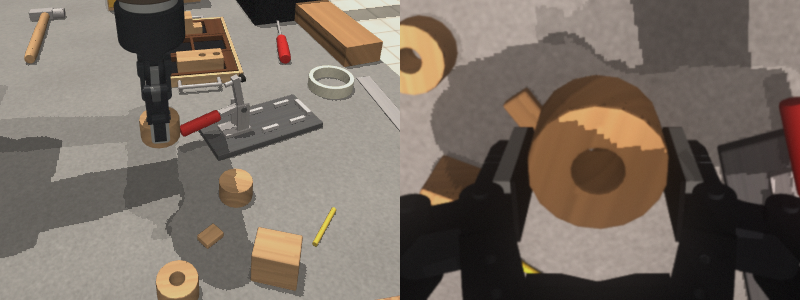

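The side half shows the wheel held level at (158,128). The wrist half shows it centred between the pads, with its hole at (597,170). Next, the -x twin pocket.

```bash
python3 inch.py '[[0,0,0,-0.0032,0.0356,0,0.03],[0,0,0,-0.0032,0.0356,0,0.03],[0,0,0,-0.0032,0.0356,0,0.03],[0,0,0,-0.0032,0.0356,0,0.03],[0,0,0,-0.0032,0.0356,0,0.03],[0,0,0,-0.0032,0.0356,0,0.03],[0,0,0,-0.0032,0.0356,0,0.03],[0,0,0,-0.0032,0.0356,0,0.03],[0,0,0,-0.0032,0.0356,0,0.03],[0,0,0,-0.0032,0.0356,0,0.03],[0,0,0,-0.0032,0.0356,0,0.03],[0,0,0,-0.0032,0.0356,0,0.03],[0,0,0,-0.0032,0.0356,0,0.03],[0,0,0,0,0,0,0.03],[0,0,0,0,0,0,0.03],[0,0,0,0,0,0,0.03]]';python3 go.py 84.3 .5089 .2523 -.007
```

```text
time: 21.63
tool_pos: [0.5083, 0.2515, 0.1179]
ee_rot: [[-0.995, 0.099, -0.003], [0.099, 0.995, -0.003], [0.003, -0.003, -1.0]]
wrist_force: [0.5, -0.3, -1.5]
gripper_width: 0.047
gripper_force: 61.9
t 21.6333 rot [-0.17 -0.17  0.02]
d [-0.0005  0.0008  0.1249] rows 3
```

```bash
python3 inch.py '[[0,0,0,0,0.0005,0.03,0.03],[0,0,0,0,0,0.035,0.03],[0,0,0,0,0,0.03,0.03],[0,0,0,0,0,0.015,0.03],[0,0,0,0,0,0.008,0.03],[0,0,0,0,0,0.004,0.03],[0,0,0,0,0,0,0.03],[0,0,0,0,0,0,0.03]]'
```

```text
time: 22.3
tool_pos: [0.5102, 0.253, -0.0012]
ee_rot: [[-0.995, 0.099, 0.002], [0.099, 0.995, 0.001], [-0.001, 0.001, -1.0]]
wrist_force: [-0.5, 0.5, -0.1]
gripper_width: 0.0473
gripper_force: 61.9
```

```bash
python3 inch.py '[[0,0,0,0,0,0.004,0.03],[0,0,0,0,0,0.002,0.03],[0,0,0,0,0,0,0.03],[0,0,0,0,0,0,0.03]]'; python3 inch.py '[[0,0,0,0,0,0,0.062],[0,0,0,0,0,0,0.062],[0,0,0,0,0,0,0.062],[0,0,0,0,0,-0.01,0.062],[0,0,0,0,0,-0.03,0.062],[0,0,0,0,0,-0.04,0.062],[0,0,0,0,0,-0.04,0.085],[0,0,0,0,0,-0.01,0.085],[0,0,0,0,0,0,0.085],[0,0,0,0,0,0,0.085]]'; python3 go.py 84.3 .4142 -.3313 .12
```

```text
time: 22.63
tool_pos: [0.5095, 0.2531, -0.008]
ee_rot: [[-0.995, 0.099, 0.0], [0.099, 0.995, 0.0], [-0.0, 0.0, -1.0]]
wrist_force: [-1.3, -0.7, 0.6]
gripper_width: 0.0474
gripper_force: 61.9
time: 23.47
tool_pos: [0.5094, 0.2531, 0.1229]
ee_rot: [[-0.995, 0.099, 0.001], [0.099, 0.995, 0.002], [-0.001, 0.002, -1.0]]
wrist_force: [0.5, 0.8, -0.9]
gripper_width: 0.0846
gripper_force: 0.0
t 23.4667 rot [ 0.12  0.07 -0.01]
d [ 0.0367 -0.591   0.0029] rows 15
```

```bash
python3 inch.py '[[0,0,0,0.0023,-0.0365,0,0.085],[0,0,0,0.0023,-0.0365,0,0.085],[0,0,0,0.0023,-0.0365,0,0.085],[0,0,0,0.0023,-0.0365,0,0.085],[0,0,0,0.0023,-0.0365,0,0.085],[0,0,0,0.0023,-0.0365,0,0.085],[0,0,0,0.0023,-0.0365,0,0.085],[0,0,0,0.0023,-0.0365,0,0.085],[0,0,0,0.0023,-0.0365,0,0.085],[0,0,0,0.0023,-0.0365,0,0.085],[0,0,0,0.0023,-0.0365,0,0.085],[0,0,0,0.0023,-0.0365,0,0.085],[0,0,0,0.0023,-0.0365,0,0.085],[0,0,0,0.0023,-0.0365,0,0.085],[0,0,0,0.0023,-0.0365,0,0.085],[0,0,0,0.0023,-0.0365,0,0.085],[0,0,0,0,0,0,0.085],[0,0,0,0,0,0,0.085],[0,0,0,0,0,0,0.085]]';python3 go.py 84.3 .4142 -.3313 -.02
python3 - <<'E'
from h import *
for n in('scene','side'):
    im,d=eyes.capture(n);P=cloud(n,d)
    m=(P[...,0]>.46)&(P[...,0]<.64)&(P[...,1]>.205)&(P[...,1]<.3)&(P[...,2]>.032)&(P[...,2]<.046)
    q=P[m];print(n,q[:,2].mean(),cv2.minAreaRect((q[:,:2]*1000).astype(np.float32)))
E
```

```text
time: 25.05
tool_pos: [0.4137, -0.3241, 0.1202]
ee_rot: [[-0.995, 0.1, -0.003], [0.1, 0.995, 0.002], [0.003, 0.001, -1.0]]
wrist_force: [0.6, 0.7, 0.4]
gripper_width: 0.0849
gripper_force: 0.0
t 25.05 rot [ 0.07 -0.18 -0.05]
d [-0.0012 -0.0071  0.1402] rows 4
scene 0.0382746941666914 ((508.7330322265625, 249.1212921142578), (48.905216217041016, 50.97722625732422), 34.45355224609375)
side nan ((0.0, 0.0), (0.0, 0.0), 0.0)<stdin>:5: RuntimeWarning: Mean of empty slice.
  ret = ret.dtype.type(ret / rcount)
```

Wheel A is down in its pocket; now wheel B.

```bash
python3 inch.py '[[0,0,0,-0.001,-0.007,0,0.085],[0,0,0,0,0,0.035,0.085],[0,0,0,0,0,0.04,0.085],[0,0,0,0,0,0.03,0.085],[0,0,0,0,0,0.02,0.085],[0,0,0,0,0,0.01,0.085],[0,0,0,0,0,0.005,0.085],[0,0,0,0,0,0,0.085],[0,0,0,0,0,0,0.085],[0,0,0,0,0,0,0.03],[0,0,0,0,0,0,0.03],[0,0,0,0,0,0,0.03],[0,0,0,0,0,0,0.03],[0,0,0,0,0,0,0.03]]'; python3 inch.py '[[0,0,0,0,0,-0.02,0.03],[0,0,0,0,0,-0.04,0.03],[0,0,0,0,0,-0.04,0.03],[0,0,0,0,0,-0.04,0.03],[0,0,0,0,0,0,0.03],[0,0,0,0,0,0,0.03],[0,0,0,0,0,0,0.03]]';python3 go.py 84.3 .5855 .2445 .12
```

```text
time: 26.32
tool_pos: [0.416, -0.332, -0.0165]
ee_rot: [[-0.995, 0.099, 0.002], [0.099, 0.995, -0.001], [-0.002, -0.001, -1.0]]
wrist_force: [-1.1, 2.9, 7.2]
gripper_width: 0.0487
gripper_force: 60.4
time: 26.9
tool_pos: [0.4147, -0.3313, 0.1217]
ee_rot: [[-0.995, 0.1, 0.0], [0.1, 0.995, 0.001], [-0.0, 0.001, -1.0]]
wrist_force: [-0.3, -1.0, -0.4]
gripper_width: 0.0481
gripper_force: 62.0
t 26.9 rot [ 0.03  0.02 -0.02]
d [-0.1128  0.5899  0.0017] rows 15
```

```bash
python3 inch.py '[[0,0,0,0,0,-0.02,0.03],[0,0,0,-0.0066,0.0347,0,0.03],[0,0,0,-0.0066,0.0347,0,0.03],[0,0,0,-0.0066,0.0347,0,0.03],[0,0,0,-0.0066,0.0347,0,0.03],[0,0,0,-0.0066,0.0347,0,0.03],[0,0,0,-0.0066,0.0347,0,0.03],[0,0,0,-0.0066,0.0347,0,0.03],[0,0,0,-0.0066,0.0347,0,0.03],[0,0,0,-0.0066,0.0347,0,0.03],[0,0,0,-0.0066,0.0347,0,0.03],[0,0,0,-0.0066,0.0347,0,0.03],[0,0,0,-0.0066,0.0347,0,0.03],[0,0,0,-0.0066,0.0347,0,0.03],[0,0,0,-0.0066,0.0347,0,0.03],[0,0,0,-0.0066,0.0347,0,0.03],[0,0,0,-0.0066,0.0347,0,0.03],[0,0,0,-0.0066,0.0347,0,0.03],[0,0,0,0,0,0,0.03],[0,0,0,0,0,0,0.03]]';python3 go.py 84.3 .5855 .2445 -.005
```

```text
time: 28.57
tool_pos: [0.5843, 0.2452, 0.1386]
ee_rot: [[-0.995, 0.097, -0.004], [0.097, 0.995, -0.003], [0.004, -0.003, -1.0]]
wrist_force: [0.8, -1.3, -0.5]
gripper_width: 0.0484
gripper_force: 62.0
t 28.5667 rot [-0.18 -0.23  0.13]
d [-0.0013 -0.0006  0.1436] rows 4
```

```bash
python3 inch.py '[[0,0,0,-0.001,0,0.035,0.03],[0,0,0,0,0,0.035,0.03],[0,0,0,0,0,0.03,0.03],[0,0,0,0,0,0.02,0.03],[0,0,0,0,0,0.015,0.03],[0,0,0,0,0,0.008,0.03],[0,0,0,0,0,0.002,0.03],[0,0,0,0,0,0,0.03],[0,0,0,0,0,0,0.03]]'
```

```text
time: 29.32
tool_pos: [0.5869, 0.2441, -0.0023]
ee_rot: [[-0.995, 0.099, 0.001], [0.099, 0.995, 0.001], [-0.001, 0.001, -1.0]]
wrist_force: [-0.5, 0.9, -0.5]
gripper_width: 0.0481
gripper_force: 62.0
```

```bash
python3 inch.py '[[0,0,0,0,0,0,0.062],[0,0,0,0,0,0,0.062],[0,0,0,0,0,0,0.062],[0,0,0,0,0,-0.01,0.062],[0,0,0,0,0,-0.03,0.062],[0,0,0,0,0,-0.04,0.062],[0,0,0,0,0,-0.04,0.085],[0,0,0,0,0,-0.04,0.085],[0,0,0,0.04,0,-0.01,0.085],[0,0,0,0.04,0,0,0.085],[0,0,0,0.04,0,0,0.085],[0,0,0,0.04,0,0,0.085],[0,0,0,0.02,0,0,0.085],[0,0,0,0,0,0,0.085],[0,0,0,0,0,0,0.085]]'
python3 - <<'E'
from h import *
N=dict(ch=(.46,.63,.10,.225,.034,.055),cab=(.47,.64,.27,.39,.05,.066),wa=(.47,.546,.207,.3,.033,.046),wb=(.55,.63,.2,.29,.033,.046),disc=(.49,.56,-.24,-.16,.024,.036),block=(.48,.59,-.38,-.28,.04,.055))
pic=[]
for n in('scene','side'):
    im,d=eyes.capture(n);P=cloud(n,d);pic.append(im)
    for k,b in N.items():
        m=(P[...,0]>b[0])&(P[...,0]<b[1])&(P[...,1]>b[2])&(P[...,1]<b[3])&(P[...,2]>b[4])&(P[...,2]<b[5])
        q=P[m]
        if len(q)<9: print(n,k,'none');continue
        A=np.c_[q[:,:2]-q[:,:2].mean(0),np.ones(len(q))];c=np.linalg.lstsq(A,q[:,2],rcond=None)[0]
        rc=cv2.minAreaRect((q[:,:2]*1000).astype(np.float32));print(n,k,len(q),'z',c[2].round(4),'slope',c[:2].round(3),np.round(rc[0],1),np.round(rc[1],1),round(rc[2],1))
cv2.imwrite('pics/end.png',np.hstack([cv2.resize(pic[0][140:440,150:450],(400,400)),cv2.resize(pic[1][180:480,200:500],(400,400))])[:,:,::-1])
E
```

```text
time: 30.57
tool_pos: [0.4066, 0.2625, 0.1684]
ee_rot: [[-0.995, 0.097, 0.002], [0.097, 0.995, 0.002], [-0.002, 0.002, -1.0]]
wrist_force: [0.2, 0.9, -0.1]
gripper_width: 0.085
gripper_force: 0.0
scene ch 629 z 0.0402 slope [-0.012 -0.003] [548.1 181.9] [92.6 98.9] 85.7
scene cab 172 z 0.0563 slope [-0.014  0.045] [546.9 332.4] [47.8 32.8] 84.1
scene wa 214 z 0.0383 slope [-0.009  0.019] [509.  249.1] [48.1 50. ] 42.1
scene wb 223 z 0.0384 slope [-0.003  0.01 ] [586.7 241.9] [49.8 49.2] 53.9
scene disc 474 z 0.0291 slope [-0.021  0.017] [ 522.6 -199.3] [48.9 49.3] 67.2
scene block 810 z 0.0477 slope [-0.018  0.021] [ 537.  -332.1] [43.4 57.9] 60.1
side ch 676 z 0.0408 slope [-0.012  0.004] [547.5 182.4] [92.7 97. ] 85.1
side cab 148 z 0.0572 slope [0.038 0.075] [545.6 332.1] [48.1 32.1] 83.9
side wa 229 z 0.039 slope [0.014 0.05 ] [507.4 251.6] [48.6 51.9] 21.3
side wb 220 z 0.0389 slope [0.011 0.042] [584.6 243.1] [49.4 48. ] 78.1
side disc 756 z 0.0298 slope [0.01  0.043] [ 522.9 -197.7] [48.8 48.2] 72.9
side block 1647 z 0.0477 slope [0.028 0.049] [ 536.6 -330.5] [45.9 56.2] 60.8
```

View pics/end.png

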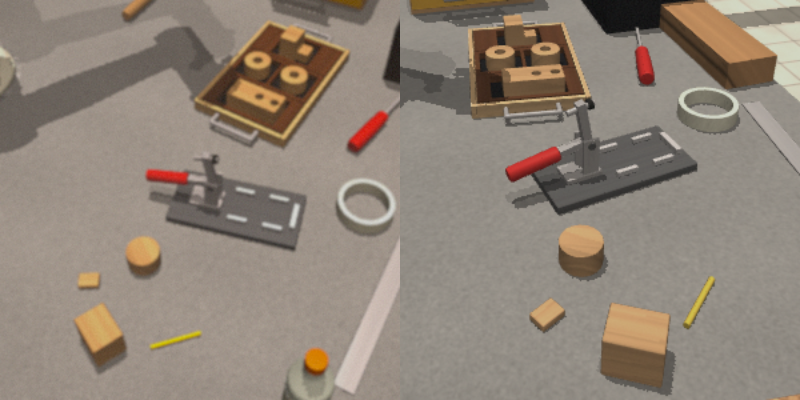

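The final view shows all four parts seated: chassis at (255,98), wheels at (257,65) and (294,77), cab at (295,42). The disc and block have not moved and the clamp is open, so I'm handing in.

```bash
python3 -c "
from station import r, eyes, ticket
print(ticket.finish_job())"
```

```text
the job is handed in; nothing more can be done
None
```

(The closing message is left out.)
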